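Clamp the loaf stop on the slicing board with its T-bolt

TASK

The loaf stop stands loose on the slicing board's T-track. Take the black-knobbed T-bolt from its wooden holder by the knob, lower its head lengthwise into the track's slot in front of the open fork of the stop's foot, and slide it along until the bolt is fully home in the fork. Then turn it clockwise until the head lies square across under the slot's lips and go on turning the knob until the stop is firmly clamped, without forcing or overtightening it, without shoving the stop along, and without disturbing the things around; let go at the end.

Things in the scene. Friction and masses are not known exactly. Their poses are not given: they have to be found in the camera images.
- track: Fixed slicing board, 280 long, aluminium T-track 44 wide on its near edge. Origin: on the counter under the slot's middle; y along the slot, x across it to the wood, z up. Slot mouth 20 wide; lip tops (= board top) at z 18, lip undersides at z 13; cavity below 27.6 wide, floor at z 4 (mm); open all along. A head turned past square jams on the cavity walls.
- loaf_stop: Loose stop, 0.9 kg, on the track: dark steel foot 40 wide, 7 thick (top at height 25 mm), wooden fence 50 high across the board 80 to 92 mm on the +y side. Origin: underside of the foot at the bolt axis when fully home; y along the slot. A key keeps it in line. Only friction (a few N) holds it along the track: feel for the seat with 2 to 3 N; it must not move over 12 mm.
- fork_mouth (a point): Middle of the fork's open end, at the underside of the foot, 44 mm to the -y side of the seat (the loaf_stop origin); axes as loaf_stop. The fork is a gap 10 mm wide between two prongs, with a slightly flared entry.
- tbolt: T-bolt, 0.19 kg, upright in the holder, head 10 mm deep. Origin: centre of the head's underside; z up the shank. Head 17.6 (x) by 26 (y) by 6 mm thick, shank 8 mm. With y along the slot the head passes the mouth; from there it turns only clockwise seen from above (two corners are cut back) to square across under the lips, where it jams up to about 10 degrees past square.
- flange_seat (a point): Centre of the underside of the knob's brass flange (26 mm across, 3 thick); 21.5 to 23 mm above the tbolt origin at the start, so that it clears the foot while the bolt slides in. It sinks with the knob and clamps the foot against the lips; the thread is springy, so first touch is not yet tight: most of a rad more is needed.
- knob_grip (a point): Centre of the black bar knob: 16 wide (point x), 36 long (y), 26 high; 22 mm above flange_seat. Drags on the thread with 0.05 N m: the bolt turns with it till the head jams; then clockwise turning (2 to 3 rad in all) screws it down 2.5 mm per rad: follow it down, or the head is dragged up hard. Torque stays under 0.1 N m, then climbs: 0.2 N m is well tight (50 N), 0.4 too much. It stays as left.
- holder: Fixed dark wooden holder block 64 x 64 x 20 mm for the bolt, with one oblong pocket in its top. Origin: centre of its underside.
- kraft_packet: Bystander: flat brown paper packet 62 x 100 x 14 mm, origin at its underside.
- label_tape: Bystander: roll of cream tape 98 mm across, 25 mm high, lying flat, origin at its underside.
- cookie_pack: Bystander: bag of dark cookies about 64 x 101 x 81 mm, origin at its underside.
There are look-alikes about, which are no part of the job. There is more than one size of the tbolt; the one meant has the size given above.

How it is judged (in metres and radians):
On the way, in this order (a step that is already met when the one before it is completed fails the run):
1. the bolt's head is down in the slot, upright, still lengthwise (x of tbolt in the frame of track between -0.003 and 0.003 m and z of tbolt in the frame of track between 0.002 and 0.0085 m and angle between tbolt's own z axis and vertical below 0.12 rad and not (angle between the x axis of tbolt and the y axis of track, either way round below 0.35 rad)), for 0.1 s.
2. the bolt is home in the fork (axis within 4 mm of the seat), head in the slot, still lengthwise (all of step 1 and horizontal distance between tbolt and loaf_stop below 0.004 m), for 0.1 s.
3. the head is turned square across under the lips (x of tbolt in the frame of track between -0.003 and 0.003 m and z of tbolt in the frame of track between 0.002 and 0.0085 m and angle between tbolt's own z axis and vertical below 0.12 rad and horizontal distance between tbolt and loaf_stop below 0.004 m and angle between the x axis of tbolt and the y axis of track, either way round below 0.35 rad), for 0.2 s.
At the end, for the whole second after the job is handed in: The bolt stands upright (within 7 degrees) in the slot, home in the fork (axis within 4 mm of the seat), head square across the slot (within 20 degrees), its flange pressing on the foot with more than 30 N; the stop lies within 12 mm of where it began; all at rest and released (all of step 3 and contact force between tbolt and loaf_stop above 30 N and distance of loaf_stop from where it was at the start of the episode below 0.012 m and linear speed of each of tbolt, loaf_stop below 0.01 m/s); the robot touches nothing.
It fails at once if the bolt is overtightened: it presses on the stop with more than 75 N (contact force between tbolt and loaf_stop above 75 N).
It fails at once if the loaf stop is shoved more than 12 mm or tipped (distance of loaf_stop from where it was at the start of the episode above 0.012 m or angle between loaf_stop's own z axis and vertical above 0.15 rad).
It fails at once if a bystander is moved more than 20 mm (distance of any of kraft_packet, label_tape, cookie_pack from where it was at the start of the episode above 0.02 m).
It also fails if it takes over 72 s, if anything falls off the work surface, if the arm or the gripper's body presses on something with over 40 N, if the wrist force passes 120 N, or if a joint passes its speed limit or range.

ROBOT

A 6-joint arm with a two-finger parallel gripper is mounted at the origin on a cart in front of the work surface, level with it; the furniture and walls round the work are solid. World frame = base frame: x ahead of the robot, y to its left, z up, the work surface at z = 0. Lengths are in mm, angles in rad, forces in N, time in s.
With the tool pointing down it reaches from about 325 to 850 mm from the base axis. Payload 4.4 kg.
Tool frame: the origin (TCP) lies at the very end of the fingers, on their centre line; the grasp point (between the pads) lies bot.tcp_to_grasp behind it (bot.tcp_to_grasp is the distance from the TCP to the grasp point, in mm); z points along the fingers, y is the line along which they close (so a half turn about z gives the same grasp; the last joint's range is limited). The gripper opens to 94 mm and grips with 3 to 60 N. Pads are 16 mm wide; open, the fingers measure 119 mm over their backs; the gripper's body (75 mm by 177 mm) begins 78 mm behind the grasp point.
Start: joints at [0.984, 0.207, 1.542, -0, 1.393, -0.15], TCP at [243.259, 521.011, 205.447] pointing down, gripper open.
Joint ranges: [-2.73, 2.73], [-0.86, 2.22], [0.23, 2.46], [-1.11, 4.25], [0.08, 2.63], [-2.82, 2.82]. Speed limits (rad/s): [2.79, 2.79, 3.14, 3.14, 3.14, 3.14].

INTERFACE

Orientations are given as a 3x3 rotation matrix whose columns are the frame's x, y, z axes.
In Python, from plant import status, snapshot, bot gives the robot as it stands. The module is installed in compiled form; this text tells all that it offers.
- The arm moves only by the tool step_arm, never from a script. Its argument "moves" is a list of rows, each a list of 2 entries, a list of its own where there are three numbers: the shift along the world's x, y, z in m, then the turn, a rotation vector about the world's x, y, z in degrees. A call has 1 to 12 rows; each row shifts and turns the commanded pose from where the row before left it; what a row does not reach is not made up. A row lasts 1/12 s, in which the tool goes at most 41.7 mm and 7.16 degrees, less where a joint would pass 70% of its speed; a pose out of reach is approached as far as the arm can. A call with a gripper value outside its range is refused whole. "jaw" is the opening, from 0 (shut) to 1 (fully open), set as the call begins (left out, the last holds). The fingers move at their own pace and stop on an object; the grip force is fixed at half the most. Time passes only in rows, so rows that do not move let the fingers close. It gives the time, the measured TCP pose, the force, the opening and the grip force at its end, in the units of the state.
- status.get_obs(): the state, without advancing time (a new reading comes with each control period).
- snapshot(name): name is "side" or "top" or "wrist"; returns a dict with "image" (400x640x3 uint8, red, green, blue), "intrinsics" (3x3 intrinsics, pixels), "R" (3x3) and "t" (3): a world point X has camera coordinates R X + t. Camera axes: x right, y down, z forward; pixel columns grow to the right and rows downward; lengths in mm; the calibration is good to about 2 mm. A picture is of the moment at which its call begins. There is no depth.
- bot.close_job(): hands the job in; it is judged then, once.
The state is a dict: "t": time; "joint_positions": joint angles; "dq": joint speeds; "joint_torque": joint torques, N m; "position": TCP position; "tool_rot": TCP orientation; "ft_force": force on the tool from outside, world axes, zero at the start; "moment": the same for the moment, N m; "finger_gap": finger opening in mm; "grip_force": force on a finger pad.
Only numpy, scipy, OpenCV 4.12 (cv2) and the standard library are available. Lean on these libraries where they do the work, as an engineer would, in place of code of your own. Each camera call takes 0.05 s, during which the arm holds its last target. There are 200 camera calls.

## Working session

There is one attempt and no reset: what is moved stays moved. The work goes in short steps, Python scripts to look and compute and a tool call to move; the robot and the scene stay as the last step left them, time stands still between calls to the robot, and variables do not carry over. Pictures are saved under pics/ and viewed, at most 10 in all, crops included, and the job is handed in when it is done.

Besides the shell and the picture viewer there is one more tool, called after "Request:" as name(argument=value, ...), one argument or row to a line, values as JSON. step_arm: Moves the arm, as the interface text tells. Its arguments: {"type":"object","properties":{"moves":{"type":"array"},"jaw":{"type":"number"}},"required":["moves"]}

```bash
mkdir -p pics; cat > h.py <<'E'
import numpy as np, cv2, pickle
from plant import status, snapshot, bot
def snap(name, fn=None):
    s=snapshot(name)
    if fn: cv2.imwrite('pics/'+fn, s['image'][:,:,::-1]); pickle.dump(s,open('pics/'+fn+'.pkl','wb'))
    return s
def load(fn): return pickle.load(open('pics/'+fn+'.pkl','rb'))
def ray(s,u,v,z):
    d=s['R'].T@np.linalg.inv(s['intrinsics'])@[u,v,1]; c=-s['R'].T@s['t']
    return c+d*(z-c[2])/d[2]
def proj(s,X):
    p=s['intrinsics']@(s['R']@np.asarray(X,float)+s['t']); return p[:2]/p[2]
E
python3 - <<'E'
from h import *
for n in('top','side'):
    s=snap(n,n+'0.png'); print(n,-s['R'].T@s['t'],s['intrinsics'][0,0])
print(bot.tcp_to_grasp); o=status.get_obs(); print(o['tool_rot'],o['t'],o['finger_gap'])
E
```

```text
top [ 461.46938804    6.59417648 1627.69107509] 501.4111946051807
side [ 333.32522714 -773.18880006  723.34121839] 381.71097823113683
18.8
[[-9.06115146e-01  4.23029747e-01 -1.08437952e-03]
 [ 4.23031056e-01  9.06113579e-01 -1.70534527e-03]
 [ 2.61159227e-04 -2.00396539e-03 -9.99997958e-01]] 0.1 93.71746941605247
```

View pics/top0.png

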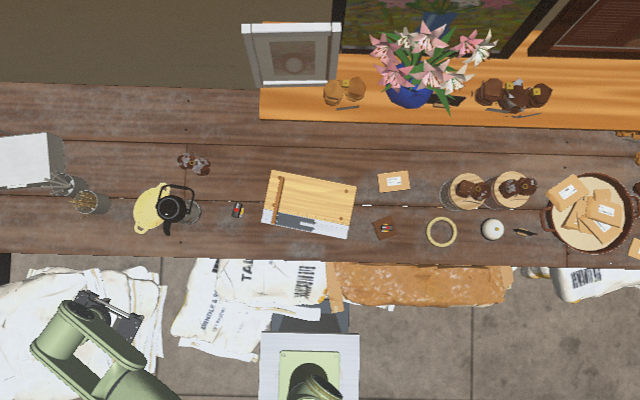

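View pics/side0.png

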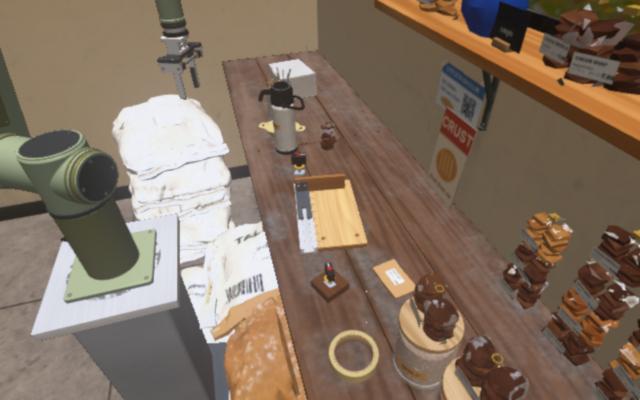

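Candidates for the bolt: A, a knobbed item in the brown block at top (385,229) / side (329,275). B, a dark knobbed item at top (237,210) / side (299,163). Next I check both in a close crop.

```bash
python3 - <<'E'
from h import *
t=load('top0.png'); s=load('side0.png')
a=t['image'][160:250,220:410]; b=s['image'][140:300,270:350]
A=cv2.resize(a,None,fx=4,fy=4,interpolation=cv2.INTER_CUBIC)[:360,:760]
c1=cv2.resize(s['image'][250:310,300:360],(240,240),interpolation=cv2.INTER_CUBIC)
c2=cv2.resize(s['image'][140:200,270:330],(240,240),interpolation=cv2.INTER_CUBIC)
im=np.zeros((600,760,3),np.uint8); im[:360]=A; im[360:,:240]=c1; im[360:,250:490]=c2
cv2.imwrite('pics/crop1.png',im[:,:,::-1])
for u,v,z in((385,230,20),(237,210,20),(270,210,18),(345,235,18)): print(u,v,ray(t,u,v,z))
for u,v,z in((329,285,20),(299,172,20)): print(u,v,ray(s,u,v,z))
E
```

```text
385 230 [ 485.48841447 -232.54261701   20.        ]
237 210 [537.05425139 243.50743829  20.        ]
270 210 [539.97854446 138.20685244  18.        ]
345 235 [ 466.13280052 -104.51953858   18.        ]
329 285 [ 492.70626058 -240.89965189   20.        ]
299 172 [534.21813826 219.12764038  20.        ]
```

View pics/crop1.png

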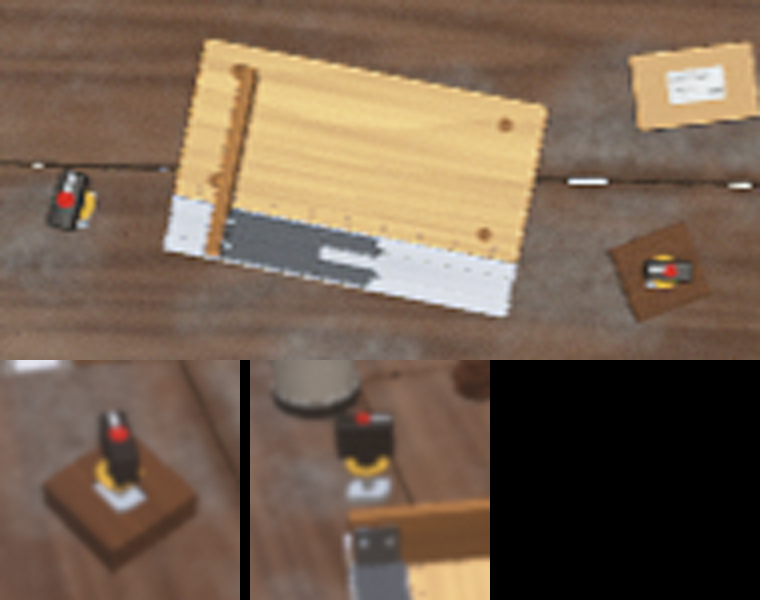

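A stands upright in the dark wooden block, head in the pocket, so it is the one meant. B stands loose on the counter with no holder. The fork's mouth is at the right (-y) end of the dark foot, crop (375,260). Moving over the track to look closely.

Request:
step_arm(
  moves=[
    [[0.014,-0.032,0.008],[0,0,0]],
    [[0.014,-0.032,0.008],[0,0,0]],
    [[0.014,-0.032,0.008],[0,0,0]],
    [[0.014,-0.032,0.008],[0,0,0]],
    [[0.014,-0.032,0.008],[0,0,0]],
    [[0.014,-0.032,0.008],[0,0,0]],
    [[0.014,-0.032,0.008],[0,0,0]],
    [[0.014,-0.032,0.008],[0,0,0]],
    [[0.014,-0.032,0.008],[0,0,0]],
    [[0.014,-0.032,0.008],[0,0,0]],
    [[0.014,-0.032,0.008],[0,0,0]],
    [[0.014,-0.032,0.008],[0,0,0]],
  ],
)

```text
t: 1.1
position: [411.2, 135.4, 301.5]
tool_rot: [[-0.906, 0.423, -0.0], [0.423, 0.906, 0.0], [0.0, -0.0, -1.0]]
ft_force: [0.3, 0.3, -0.4]
finger_gap: 93.8
grip_force: 0.0
```

Request:
step_arm(
  moves=[
    [[0.01,-0.035,0],[0,0,0]],
    [[0.01,-0.035,0],[0,0,0]],
    [[0.01,-0.035,0],[0,0,0]],
    [[0,0,0],[0,0,0]],
    [[0,0,0],[0,0,0]],
  ],
)

```text
t: 1.52
position: [441.2, 30.5, 300.8]
tool_rot: [[-0.904, 0.427, -0.001], [0.427, 0.904, 0.001], [0.002, -0.0, -1.0]]
ft_force: [0.3, 1.0, -0.3]
finger_gap: 93.9
grip_force: 0.0
```

```bash
python3 - <<'E'
from h import *
s=snap('wrist','w1.png'); o=status.get_obs(); print(o['position'],o['tool_rot'],o['t'],-s['R'].T@s['t'],s['R'][2],o['ft_force'])
for p in ((540,60,18),(485,-235,60)): print(proj(s,p))
E
```

```text
[440.92961613  31.75306216 300.90203571] [[-9.05282553e-01  4.24807910e-01 -1.31856224e-03]
 [ 4.24807137e-01  9.05283492e-01  8.33788600e-04]
 [ 1.54787262e-03  1.94679624e-04 -9.99998783e-01]] 1.5667 [369.92446883  63.98353415 479.75124386] [ 0.24333884 -0.11469998 -0.96313557] [ 0.06565269  1.0441905  -0.01583967]
[360.65443685 214.04701894]
[166.87707178 271.61582109]
```

View pics/w1.png

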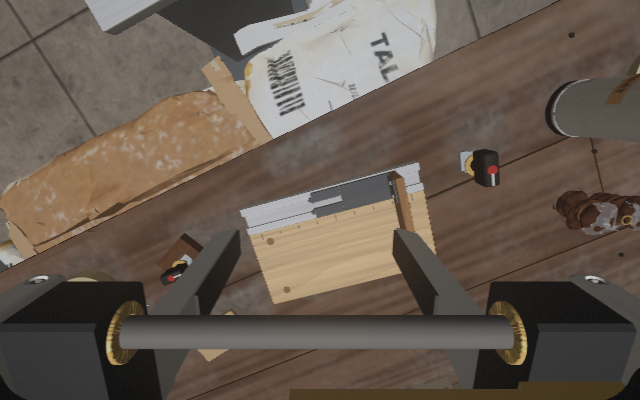

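The wrist view shows the track with slot (240,215)-(420,170), the fork mouth near (312,207), the holder bolt at (178,270), and the look-alike at (485,168). Next I measure red dots and lines.

```bash
cat >> h.py <<'E'
def red(s,box):
    u0,v0,u1,v1=box; h=s['image'][v0:v1,u0:u1].astype(float)
    w=np.clip(h[...,0]-1.5*np.maximum(h[...,1],h[...,2])-40,0,None)
    v,u=np.mgrid[v0:v1,u0:u1]
    return np.array([(w*u).sum(),(w*v).sum()])/max(w.sum(),1e-9)
def tri(obs):
    A=[];b=[]
    for s,uv in obs:
        d=s['R'].T@np.linalg.inv(s['intrinsics'])@[*uv,1]; d/=np.linalg.norm(d); c=-s['R'].T@s['t']
        P=np.eye(3)-np.outer(d,d); A.append(P); b.append(P@c)
    return np.linalg.lstsq(np.vstack(A),np.hstack(b),rcond=None)[0]
E
python3 - <<'E'
from h import *
t,s,w=load('top0.png'),load('side0.png'),load('w1.png')
r=[red(t,(370,215,400,245)),red(s,(310,255,350,300)),red(w,(150,255,200,290))]; print(r)
X=tri(list(zip((t,s,w),r))); print(X,[proj(q,X)-p for q,p in zip((t,s,w),r)])
for q,p in zip((t,s,w),r): print(ray(q,*p,67))
a=cv2.resize(w['image'][145:265,225:445],(770,420),interpolation=cv2.INTER_CUBIC)
b=cv2.resize(w['image'][228:288,150:220],(210,180),interpolation=cv2.INTER_CUBIC)
im=np.zeros((600,770,3),np.uint8); im[:420]=a; im[420:,:210]=b
b=cv2.resize(t['image'][210:250,360:410],(225,180),interpolation=cv2.INTER_CUBIC);im[420:,220:445]=b
cv2.imwrite('pics/crop2.png',im[:,:,::-1])
E
```

```text
[array([387.17857143, 227.375     ]), array([329.32741935, 268.10080645]), array([170.55308642, 278.16234568])]
[ 494.80299983 -231.86665934   66.7279551 ] [array([-0.11266708, -0.53464017]), array([-0.78210006,  0.25986631]), array([-0.34504184,  0.3382881 ])]
[ 493.14050086 -232.20763565   67.        ]
[ 496.62390791 -231.89508924   67.        ]
[ 494.4632666  -230.91402324   67.        ]
```

View pics/crop2.png

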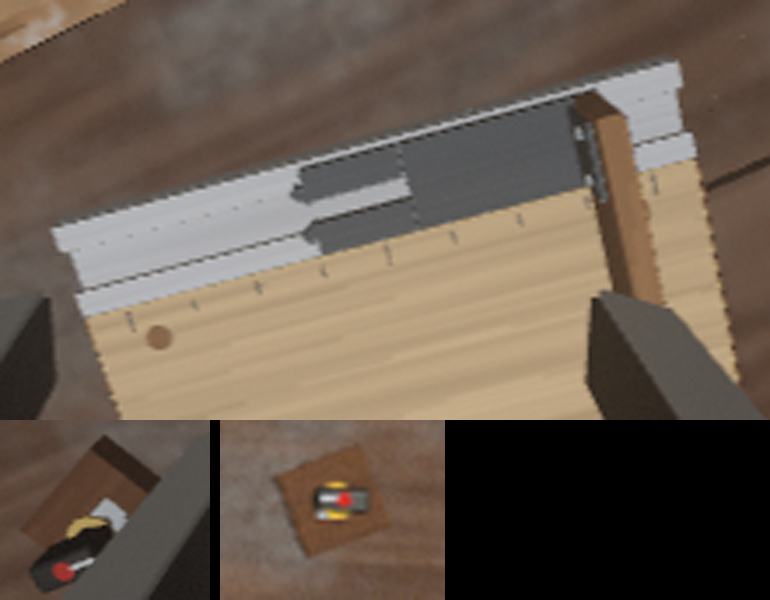

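The dot triangulates to (495,-232,66.7), matching the expected knob top at 67. Next is a closer look at the head's direction in the pocket.

Request:
step_arm(
  moves=[
    [[0.0055,-0.029,-0.01],[0,0,-6]],
    [[0.0055,-0.029,-0.01],[0,0,-6]],
    [[0.0055,-0.029,-0.01],[0,0,-6]],
    [[0.0055,-0.029,-0.01],[0,0,-6]],
    [[0.0055,-0.029,-0.01],[0,0,-6]],
    [[0.0055,-0.029,-0.01],[0,0,-6]],
    [[0.0055,-0.029,-0.01],[0,0,-6]],
    [[0.0055,-0.029,-0.01],[0,0,-6]],
    [[0.0055,-0.029,-0.01],[0,0,-6]],
    [[0.0055,-0.029,-0.01],[0,0,-6]],
    [[0,0,0],[0,0,0]],
    [[0,0,0],[0,0,0]],
  ],
)

```text
t: 2.57
position: [496.2, -256.8, 200.2]
tool_rot: [[-0.088, 0.996, -0.002], [0.996, 0.088, 0.002], [0.003, -0.002, -1.0]]
ft_force: [-0.2, 1.2, 0.2]
finger_gap: 93.9
grip_force: 0.0
```

```bash
python3 - <<'E'
from h import *
s=snap('wrist','w2.png'); o=status.get_obs(); print(o['position'],o['tool_rot'][:,1],o['t'],o['joint_positions'])
p=proj(s,(495,-232,45)); print(p)
u,v=p.astype(int); u=min(max(u,100),540);v=min(max(v,75),325)
c=s['image'][v-75:v+75,u-100:u+100]; print(u-100,v-75)
cv2.imwrite('pics/crop3.png',cv2.resize(c,(800,600),interpolation=cv2.INTER_CUBIC)[:,:,::-1])
E
```

```text
[ 496.44664683 -256.17093512  200.9094227 ] [ 9.96008963e-01  8.92482420e-02 -9.46746442e-04] 2.6167 [-6.31778193e-01  1.77115280e-01  1.58596157e+00  7.96391261e-04
  1.38046389e+00 -7.21295923e-01]
[317.46618146 161.90858233]
217 86
```

View pics/crop3.png

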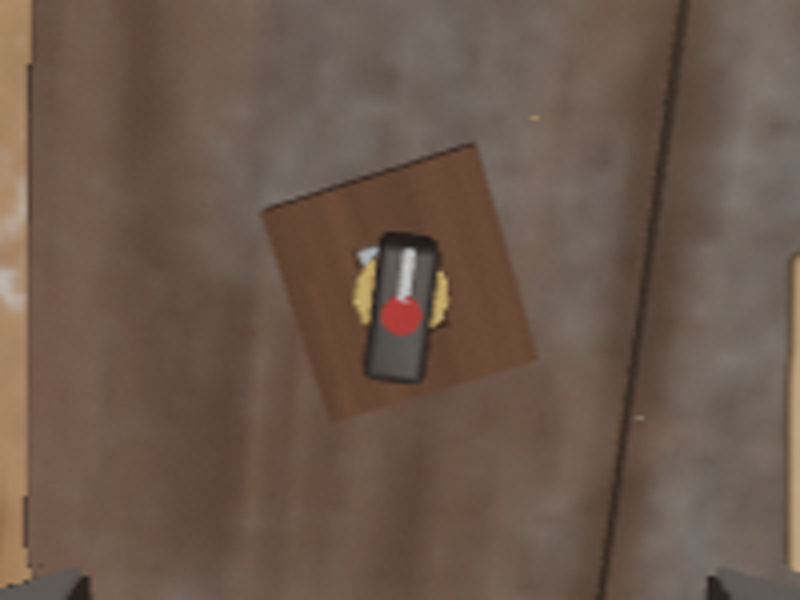

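Bolt A: red dot at crop (402,315), bar axis tilted slightly right going up, and a silver head corner at (368,255), upper left, following the holder's tilt. Next I test head hypotheses.

```bash
python3 - <<'E'
from h import *
w=load('w2.png'); t,s,w1=load('top0.png'),load('side0.png'),load('w1.png')
P=lambda x,y:(217+x/4,86+y/4)
ang=lambda a,b:np.degrees(np.arctan2(b[1]-a[1],b[0]-a[0]))
a,b=ray(w,*P(394,380),67),ray(w,*P(410,250),67); print('knob',a,b,ang(a,b),np.linalg.norm(b-a))
C=[ray(w,*P(*q),20) for q in((262,212),(475,143),(537,357),(333,420))]
print('holder',np.mean(C,0),[ (round(ang(C[i],C[(i+1)%4]),1),round(np.linalg.norm(C[i]-C[(i+1)%4]),1)) for i in range(4)])
r=red(w,(290,140,350,190)); print('red w2',r,ray(w,*r,67))
X=tri([(t,red(t,(370,215,400,245))),(s,red(s,(310,255,350,300))),(w1,red(w1,(150,255,200,290))),(w,r),(w,r)]); print(X)
c=np.mean(C,0)[:2]
# silver mask and hypothesis
for nm,q,box in(('w2',w,(290,130,345,195)),('side',s,(310,255,350,300))):
    u0,v0,u1,v1=box; im=q['image'][v0:v1,u0:u1].astype(int)
    m=(im.min(2)>125)&(np.ptp(im,axis=2)<45); v,u=np.nonzero(m)
    print(nm,sorted(map(tuple,np.c_[u+u0,v+v0].tolist()))[:40])
    for z in(16,):
      print([np.round(np.mean([0]),1)] and [ray(q,x+u0,y+v0,16)[:2].round(0).tolist() for x,y in zip(u,v)][:60])
E
```

```text
knob [ 494.41116005 -248.10515269   67.        ] [ 495.43005394 -215.04630882   67.        ] 88.23466768909479 33.07454161148367
holder [ 494.91133436 -230.8142062    20.        ] [(np.float64(22.7), np.float64(62.6)), (np.float64(-67.4), np.float64(63.4)), (np.float64(-157.2), np.float64(62.5)), (np.float64(112.7), np.float64(63.5))]
red w2 [316.78834356 164.66498685] [ 494.21030287 -231.32288214   67.        ]
[ 494.56105797 -231.63406326   66.74638172]
w2 [(307, 149), (307, 150), (307, 151), (308, 148), (308, 149), (308, 150), (308, 151), (309, 148), (309, 149), (309, 150), (310, 148), (310, 149), (316, 158), (316, 159), (316, 160), (317, 150), (317, 151), (317, 152), (317, 153), (317, 154), (317, 155), (317, 156), (317, 157), (317, 158), (317, 159), (317, 160), (318, 148), (318, 149), (318, 150), (318, 151), (318, 152), (318, 153), (318, 154), (318, 155), (318, 156), (318, 157), (318, 158), (318, 159), (319, 148), (319, 149)]
[[483.0, -222.0], [484.0, -221.0], [485.0, -221.0], [495.0, -221.0], [496.0, -220.0], [482.0, -223.0], [483.0, -223.0], [484.0, -223.0], [486.0, -223.0], [4
[... 1484 characters left out ...]
0], [503.0, -232.0], [505.0, -232.0], [507.0, -233.0], [486.0, -230.0], [489.0, -230.0], [491.0, -231.0], [493.0, -232.0], [495.0, -232.0], [498.0, -233.0], [500.0, -234.0], [502.0, -234.0], [504.0, -235.0], [506.0, -236.0], [509.0, -237.0], [488.0, -233.0], [490.0, -234.0], [492.0, -234.0], [494.0, -235.0], [497.0, -236.0], [499.0, -237.0], [501.0, -237.0], [503.0, -238.0], [505.0, -239.0], [508.0, -239.0], [489.0, -236.0], [491.0, -237.0], [494.0, -238.0], [496.0, -239.0], [498.0, -239.0], [500.0, -240.0], [502.0, -241.0], [505.0, -241.0], [491.0, -240.0], [493.0, -241.0], [495.0, -241.0], [497.0, -242.0], [499.0, -243.0], [502.0, -243.0], [492.0, -243.0], [494.0, -244.0], [496.0, -245.0]]
```

```bash
python3 - <<'E'
from h import *
w=load('w1.png'); t=load('top0.png')
P=lambda x,y:(225+x/3.5,145+y/3.5)
T=lambda x,y:(220+x/4,160+y/4)
L={}
def line(n,q,a,b,z=18):
    a,b=ray(q,*a,z)[:2],ray(q,*b,z)[:2]; d=(a-b)/np.linalg.norm(a-b); d=d*np.sign(d[1]) if 1 else d
    L[n]=(a,d); print(n,a.round(1),b.round(1),'dir',round(np.degrees(np.arctan2(d[1],d[0])),2))
line('w near',w,P(52,228),P(678,61)); line('w wood',w,P(85,316),P(695,158))
line('w lip far',w,P(76,250),P(290,192)); line('w lip wood',w,P(76,293),P(305,230))
line('t near',t,T(164,252),T(508,317)); line('t wood',t,T(175,195),T(518,263))
line('t left',t,T(164,252),T(205,40));line('t right',t,T(508,317),T(546,104))
line('w left',w,P(82,297),P(120,418));
d=np.array([np.cos(np.radians(101.0)),np.sin(np.radians(101.0))]);n=np.array([d[1],-d[0]])
for k,(a,_) in L.items(): print(k,'n',round(a@n,1))
for nm,q,z in(('tip near',P(292,190),25),('tip wood',P(305,237),25),('gap in near',P(403,178),25),('gap in wood',P(411,200),25),('foot end near',P(575,103),25)):
    X=ray(w,*q,z)[:2]; print(nm,X.round(1),'n',round(X@n,1),'d',round(X@d,1))
for nm,q in(('tip near',T(372,290)),('tip wood',T(381,247)),('gap in near',T(320,260)),('gap in wood',T(322,246))):
    X=ray(t,*q,25)[:2]; print('t',nm,X.round(1),'n',round(X@n,1),'d',round(X@d,1))
E
```

```text
w near [ 454.8 -106. ] [502.5 169.1] dir 80.18
w wood [ 497.7 -112.8] [545.4 161.2] dir 80.11
w lip far [ 468.3 -101.4] [484.6  -4. ] dir 80.51
w lip wood [ 486.2 -111.1] [503.1  -5.6] dir 80.9
t near [497.5 165.7] [ 452.7 -111.3] dir 80.8
t wood [543.5 158.4] [ 496.2 -118.3] dir 80.3
t left [497.5 165.7] [669.2 138.2] dir 170.92
t right [ 452.7 -111.3] [ 625. -138.] dir 171.16
w left [ 489.1 -109.6] [ 549.3 -122.4] dir 168.07
w near n 426.2
w wood n 467.0
w lip far n 440.4
w lip wood n 456.1
t near n 520.0
t wood n 563.7
t left n 520.0
t right n 423.1
w left n 459.2
tip near [482.4  -1.8] n 473.2 d -93.9
tip wood [504.   -5.9] n 493.6 d -102.0
gap in near [497.9  43.5] n 497.0 d -52.3
gap in wood [508.3  42.6] n 507.1 d -55.2
foot end near [498.8 122.2] n 512.9 d 24.8
t tip near [471.4  -1.6] n 462.5 d -91.6
t tip wood [505.9  -7.9] n 495.1 d -104.3
t gap in near [494.3  40.5] n 492.9 d -54.5
t gap in wood [505.5  39.2] n 503.7 d -57.9
```

Results:
- Track y axis at 80.4°, slot centre offset n≈488 (measured lips 19.2 wide against 20, track 43.5 against 44).
- Fork tips at d≈78, seat ≈122 (fork gap end at 126, which fits).
- Head's long axis at 112.7°, knob at 88.2°.

Descending on the knob.

Request:
step_arm(
  jaw=0.5,
  moves=[
    [[-0.001,0.012,-0.035],[0,0,-3.5]],
    [[-0.001,0.012,-0.035],[0,0,-3.4]],
    [[0,0.001,-0.03],[0,0,0]],
    [[0,0,-0.02],[0,0,0]],
    [[0,0,-0.015],[0,0,0]],
    [[0,0,-0.012],[0,0,0]],
    [[0,0,-0.008],[0,0,0]],
    [[0,0,-0.005],[0,0,0]],
    [[0,0,0],[0,0,0]],
    [[0,0,0],[0,0,0]],
  ],
)

```text
t: 3.45
position: [494.9, -233.1, 42.2]
tool_rot: [[0.033, 0.999, 0.001], [0.999, -0.033, -0.001], [-0.001, 0.001, -1.0]]
ft_force: [-0.1, 0.9, 0.3]
finger_gap: 47.2
grip_force: 0.0
```

Request:
step_arm(
  jaw=0.0,
  moves=[
    [[0,0,0],[0,0,0]],
    [[0,0,0],[0,0,0]],
    [[0,0,0],[0,0,0]],
    [[0,0,0],[0,0,0]],
    [[0,0,0],[0,0,0]],
    [[0,0,0],[0,0,0]],
    [[0,0,0],[0,0,0]],
    [[0,0,0],[0,0,0]],
  ],
)

```text
t: 4.12
position: [494.4, -233.2, 41.7]
tool_rot: [[0.034, 0.999, 0.0], [0.999, -0.034, -0.0], [-0.0, 0.0, -1.0]]
ft_force: [-0.2, -0.4, 2.2]
finger_gap: 16.2
grip_force: 30.0
```

Request:
step_arm(
  moves=[
    [[0,0,0.01],[0,0,0]],
    [[0,0,0.02],[0,0,0]],
    [[0,0,0.03],[0,0,0]],
    [[0,0,0.03],[0,0,0]],
    [[0,0.01,0],[0,0,7]],
    [[0,0.01,0],[0,0,7]],
    [[0,0.01,0],[0,0,7]],
    [[0,0.01,0],[0,0,7]],
    [[0,0.01,0],[0,0,7]],
    [[0,0.01,0],[0,0,7]],
    [[0,0.01,0],[0,0,7]],
    [[0,0.01,0],[0,0,7]],
  ],
)

```text
t: 5.12
position: [493.7, -152.2, 131.5]
tool_rot: [[-0.813, 0.582, -0.001], [0.582, 0.813, 0.001], [0.001, -0.0, -1.0]]
ft_force: [1.2, -0.4, -1.8]
finger_gap: 15.8
grip_force: 30.0
```

Request:
step_arm(
  moves=[
    [[0,0.01,0],[0,0,7]],
    [[0,0.01,0],[0,0,7]],
    [[0,0.01,0],[0,0,7]],
    [[0,0.01,0],[0,0,7]],
    [[0,0.01,0],[0,0,7]],
    [[0,0.01,0],[0,0,7]],
    [[0,0.01,0],[0,0,7]],
    [[0,0.01,0],[0,0,7]],
    [[0,0.01,0],[0,0,7]],
    [[0,0.01,0],[0,0,7]],
    [[0,0.01,0],[0,0,7]],
  ],
)

```text
t: 6.03
position: [493.7, -42.3, 131.5]
tool_rot: [[-0.75, -0.662, -0.001], [-0.662, 0.75, 0.0], [0.0, 0.001, -1.0]]
ft_force: [0.8, -0.1, -1.4]
finger_gap: 15.9
grip_force: 30.0
```

Request:
step_arm(
  moves=[
    [[0,0.01,0],[0,0,7]],
    [[-0.002,0.012,-0.01],[0,0,7]],
    [[0,0,-0.02],[0,0,0.7]],
    [[0,0,-0.02],[0,0,0]],
    [[0,0,0],[0,0,0]],
    [[0,0,0],[0,0,0]],
  ],
)

```text
t: 6.53
position: [490.7, -20.6, 80.6]
tool_rot: [[-0.562, -0.827, -0.004], [-0.827, 0.562, 0.001], [0.001, 0.004, -1.0]]
ft_force: [1.2, -0.3, -1.3]
finger_gap: 15.8
grip_force: 30.0
```

```bash
python3 - <<'E'
from h import *
o=status.get_obs(); s=snap('wrist','w3.png'); t=snap('top','t3.png'); d=snap('side','s3.png')
R=o['tool_rot'];print(o['position'],np.degrees(np.arctan2(R[1,1],R[0,1])),R[:,2],o['t'],o['joint_positions'],o['ft_force'],o['moment'],o['finger_gap'])
X=o['position']+1.8*R[:,0]; X[2]-=31.7
im=np.zeros((600,800,3),np.uint8)
for q,off,n in((s,(0,200),(400,250)),(d,(420,200),(380,380))):
    p=proj(q,X); print(p); u,v=p.astype(int)
    k=64 if q is s else 48; 
    u=min(max(u,k),640-k); v=min(max(v,k),400-k); c=q['image'][v-k:v+k,u-k:u+k]; print(u-k,v-k,2*k)
    im[0:400,(0 if q is s else 400):][:, :400]=cv2.resize(c,(400,400),interpolation=cv2.INTER_CUBIC)
im=im[:400]
cv2.imwrite('pics/crop4.png',im[:,:,::-1])
E
```

```text
[490.67084258 -20.55707674  80.565979  ] 145.77899274849295 [-3.68956554e-03  8.40302809e-04 -9.99992840e-01] 6.5333 [-2.18324254e-01  1.77662224e-01  1.85813142e+00  2.36935626e-05
  1.10958300e+00 -2.76266067e+00] [ 1.23958714 -0.26626789 -1.31455573] [ 0.08794987  0.11259318 -0.01265595] 15.819479294796958
[315.61471393 222.04578638]
251 158 128
[303.57553977 215.44612712]
255 167 96
```

View pics/crop4.png

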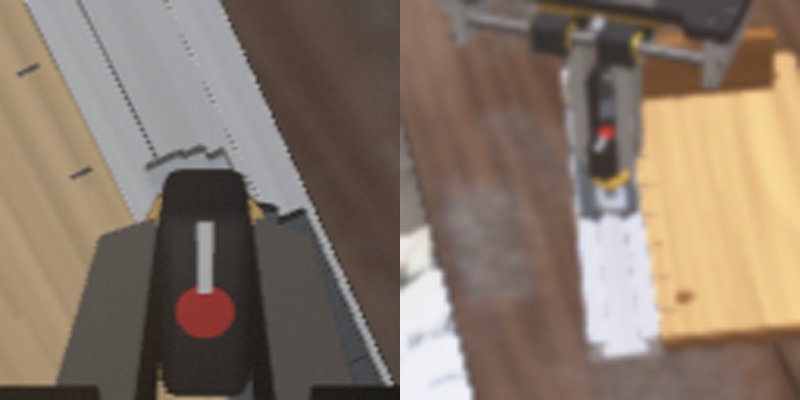

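```bash
python3 - <<'E'
from h import *
o=status.get_obs(); R=o['tool_rot']
w,t,d=load('w3.png'),load('t3.png'),load('s3.png')
r=red(d,(290,180,320,215)); rw=red(w,(290,235,340,280)); print(r,rw)
X=o['position']+1.8*R[:,0]; zt=X[2]+25; print('expected',X[:2],zt)
print('side',ray(d,*r,zt),'wrist',ray(w,*rw,zt), 'tri',tri([(d,r),(w,rw)]))
O=X.copy(); O[2]-=31.7
def head(yaw,z):
    e=np.array([np.cos(yaw),np.sin(yaw),0]); f=np.array([e[1],-e[0],0])
    return [O+e*a*13+f*b*8.8+[0,0,z] for a,b in((1,1),(1,-1),(-1,-1),(-1,1))]
im=np.zeros((600,800,3),np.uint8)
sc=12
for q,u0,v0,W,H,off,sc in((d,285,185,40,48,0,10),(w,285,185,60,75,400,6.5)):
    c=cv2.resize(q['image'][v0:v0+H,u0:u0+W],None,fx=sc,fy=sc,interpolation=cv2.INTER_CUBIC)
    for z,col in((0,(0,255,0)),(6,(255,0,255))):
        p=np.array([(proj(q,x)-[u0,v0]+.5)*sc for x in head(np.radians(80.4),z)]).astype(int)
        cv2.polylines(c,[p.reshape(-1,1,2)],True,col,1)
    c=c[:600,:400]; im[:c.shape[0],off:off+c.shape[1]]=c
cv2.imwrite('pics/crop5.png',im[:,:,::-1])
E
```

```text
[304.23114355 198.20437956] [316.26590655 257.74427364]
expected [492.37935712 -22.83991477] 107.85785032041026
side [494.0783302  -23.28606557 107.85785032] wrist [488.61957261 -23.18334235 107.85785032] tri [491.81055028 -22.13607452 106.15934864]
```

View pics/crop5.png

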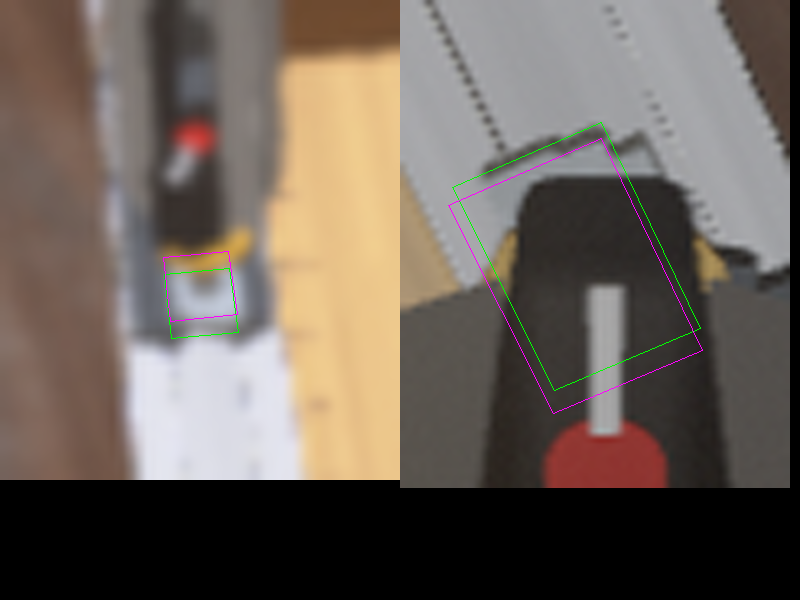

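The dot is consistent with the expected pose once each camera's bias is taken out. The head's yaw is unclear against the silver track, so I shift over the wood for contrast.

Request:
step_arm(
  moves=[
    [[0.02,-0.003,0],[0,0,0]],
    [[0.03,-0.005,0],[0,0,0]],
    [[0.03,-0.005,0],[0,0,0]],
    [[0,0,0],[0,0,0]],
    [[0,0,0],[0,0,0]],
  ],
)

```text
t: 7.1
position: [574.4, -34.7, 82.8]
tool_rot: [[-0.563, -0.827, 0.003], [-0.827, 0.563, -0.001], [-0.001, -0.002, -1.0]]
ft_force: [-1.1, -0.6, -2.1]
finger_gap: 15.7
grip_force: 30.0
```

```bash
python3 - <<'E'
from h import *
w=snap('wrist','w4.png'); d=snap('side','s4.png')
o=status.get_obs(); R=o['tool_rot']; print(o['position'],o['joint_positions'][5],np.degrees(np.arctan2(R[1,1],R[0,1])))
rw=red(w,(290,235,340,280)); X=o['position']+1.8*R[:,0]; zt=X[2]+25
b=X[:2]-ray(w,*rw,zt)[:2]; print('bias',b)
O=X.copy(); O[2]-=31.7
def head(yaw,z):
    e=np.array([np.cos(yaw),np.sin(yaw),0]); f=np.array([e[1],-e[0],0])
    return [O+e*a*13+f*c*8.8+[0,0,z]-[*b,0] for a,c in((1,1),(1,-1),(-1,-1),(-1,1))]
u0,v0,sc=285,185,12
c=cv2.resize(w['image'][v0:v0+50,u0:u0+66],None,fx=sc,fy=sc,interpolation=cv2.INTER_CUBIC)
for z,col in((0,(0,255,0)),(6,(255,0,255))):
    p=np.array([(proj(w,x)-[u0,v0]+.5)*sc for x in head(np.radians(80.4),z)]).astype(int)
    cv2.polylines(c,[p.reshape(-1,1,2)],True,col,1)
cv2.imwrite('pics/crop6.png',c[:,:,::-1])
E
```

```text
[571.73523419 -33.94538748  81.84869065] -2.754459188266315 145.76228812694646
bias [-2.3014012   0.73068323]
```

View pics/crop6.png

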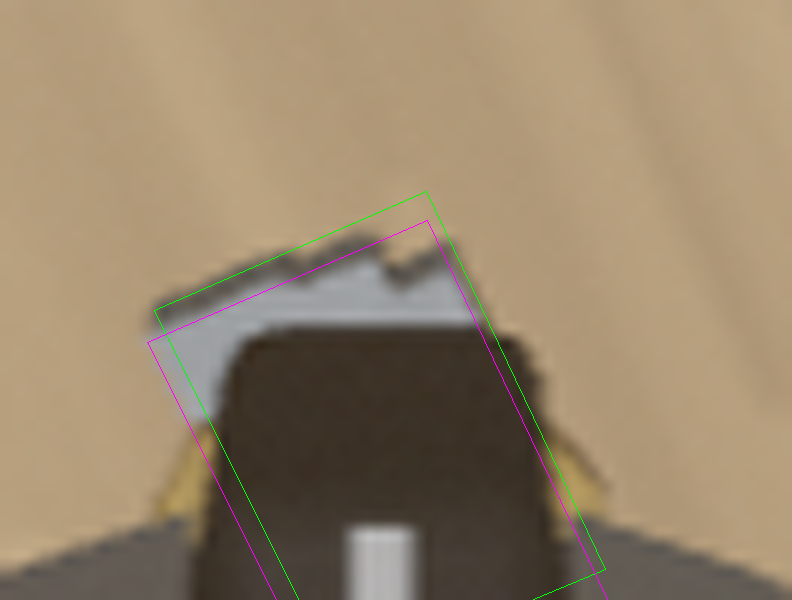

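The head's outline, with its stepped-back corner at (400,270), matches the predicted lengthwise outline within about 1–2°. Back over the slot.

Request:
step_arm(
  moves=[
    [[-0.02,0.003,0],[0,0,0]],
    [[-0.03,0.005,0],[0,0,0]],
    [[-0.03,0.005,0],[0,0,0]],
    [[0,0,-0.01],[0,0,0]],
    [[0,0,0],[0,0,0]],
    [[0,0,0],[0,0,0]],
    [[0,0,0],[0,0,0]],
    [[0,0,0],[0,0,0]],
  ],
)

```text
t: 7.87
position: [493.9, -21.4, 72.4]
tool_rot: [[-0.563, -0.827, 0.002], [-0.827, 0.563, -0.0], [-0.001, -0.002, -1.0]]
ft_force: [-0.4, -0.0, -2.1]
finger_gap: 15.8
grip_force: 30.0
```

```bash
python3 - <<'E'
from h import *
w=snap('wrist','w5.png'); d=snap('side','s5.png')
o=status.get_obs(); R=o['tool_rot']; print(o['position'],np.degrees(np.arctan2(R[1,1],R[0,1])),R[:,2])
rw=red(w,(290,225,350,290));rd=red(d,(285,180,325,225)); X=o['position']+1.8*R[:,0]; zt=X[2]+25; 
th=np.radians(80.4);dd=np.array([np.cos(th),np.sin(th)]);n=np.array([dd[1],-dd[0]])
print('bolt n,d',X[:2]@n,X[:2]@dd)
for nm,q,r in(('w',w,rw),('s',d,rd)):
    b=ray(q,*r,zt)[:2]; print(nm,r,'dot n',b@n,'d',b@dd)
    # brightness profile across slot at z18, d positions ahead of the stop mouth
    dl=[float(x) for x in range(-80,20,5)]
    g=cv2.cvtColor(q['image'],cv2.COLOR_RGB2GRAY).astype(np.float32)
    S=np.arange(450,530,.5)
    for lo in((-75,-35),(-40,0),(0,35)):
        acc=np.zeros(len(S))
        for k in np.arange(*lo,2.):
            p=np.array([proj(q,[*(n*s_+dd*k),18]) for s_ in S],np.float32)
            acc+=cv2.remap(g,p[:,0].reshape(1,-1).copy(),p[:,1].reshape(1,-1).copy(),cv2.INTER_LINEAR)[0]
        acc/=len(np.arange(*lo,2.)); gr=np.gradient(acc)
        i=[j for j in range(1,len(S)-1) if abs(gr[j])>=abs(gr[j-1]) and abs(gr[j])>abs(gr[j+1]) and abs(gr[j])>1.0]
        print(nm,lo,[(float(S[j]),round(float(gr[j]),1)) for j in i])
E
```

```text
[493.5518429  -21.31059541  72.04112635] 145.7677464010866 [ 1.50102165e-03 -3.26639763e-04 -9.99998820e-01]
bolt n,d 489.4438773251446 59.6606563821247
w [316.2744856  257.65936214] dot n 489.3230920302143 d 59.47544611631464
w (-75, -35) []
w (-40, 0) [(465.5, 24.4), (477.5, -2.0), (496.5, -13.4), (497.5, 12.3), (503.0, -1.3), (509.0, -10.8), (510.5, 4.9), (512.0, -1.4), (514.0, -1.1), (516.5, 1.9), (518.0, 1.7), (523.0, -1.6)]
w (0, 35) [(465.5, 35.0), (472.5, 1.3), (477.0, -3.6), (478.5, 2.2), (485.0, -1.0), (496.5, -17.2), (498.0, 15.6), (505.0, 1.3), (509.0, -9.5), (510.5, 3.5), (513.5, -2.5), (517.5, 2.4), (519.5, 2.1), (522.0, -3.4), (525.5, -1.2), (528.0, 1.8)]
s [304.92396313 201.29262673] dot n 492.36074897978386 d 59.921473650741746
s (-75, -35) [(473.5, 1.2), (476.0, 1.6), (477.0, 1.5), (502.5, -1.2), (505.0, -1.1), (512.0, -1.2)]
s (-40, 0) [(468.5, 10.0), (476.0, 1.7), (503.0, -1.1), (505.0, -1.1), (511.0, -3.4), (527.0, -1.2)]
s (0, 35) [(468.0, 12.5), (480.0, -1.1), (500.5, 1.4), (511.0, -2.8), (514.5, -1.8), (525.5, -1.9)]
```

Request:
step_arm(
  moves=[
    [[-0.0019,0.0003,0],[0,0,0]],
    [[0,0,-0.01],[0,0,0]],
    [[0,0,-0.009],[0,0,0]],
    [[0,0,0],[0,0,0]],
    [[0,0,0],[0,0,0]],
    [[0,0,-0.002],[0,0,0]],
    [[0,0,-0.002],[0,0,0]],
    [[0,0,-0.001],[0,0,0]],
    [[0,0,0],[0,0,0]],
    [[0,0,0],[0,0,0]],
  ],
)

```text
t: 8.8
position: [491.1, -20.9, 47.8]
tool_rot: [[-0.562, -0.827, 0.002], [-0.827, 0.562, -0.0], [-0.001, -0.002, -1.0]]
ft_force: [1.5, -0.4, -2.1]
finger_gap: 16.1
grip_force: 30.0
```

Request:
step_arm(
  moves=[
    [[0,0,-0.002],[0,0,0]],
    [[0,0,-0.002],[0,0,0]],
    [[0,0,-0.002],[0,0,0]],
    [[0,0,-0.002],[0,0,0]],
    [[0,0,-0.002],[0,0,0]],
    [[0,0,0],[0,0,0]],
    [[0,0,0],[0,0,0]],
    [[0,0,0],[0,0,0]],
  ],
)

```text
t: 9.47
position: [489.6, -20.5, 37.0]
tool_rot: [[-0.562, -0.827, -0.002], [-0.827, 0.562, 0.0], [0.001, 0.002, -1.0]]
ft_force: [-0.7, 0.5, -1.6]
finger_gap: 15.9
grip_force: 30.0
```

```bash
python3 - <<'E'
from h import *
o=status.get_obs(); print(o['position'],o['ft_force'],o['moment'],o['tool_rot'][:,2])
E
```

```text
[489.55194176 -20.50704321  36.96307539] [-0.69671122  0.47349822 -1.62041268] [ 0.12990243  0.03593129 -0.00709372] [-1.66015094e-03  3.25515605e-04 -9.99998569e-01]
```

Request:
step_arm(
  moves=[
    [[0,0,0],[0,0,0]],
    [[0,0,0],[0,0,0]],
    [[0,0,0],[0,0,0]],
    [[0,0,0],[0,0,0]],
  ],
)

```text
t: 9.8
position: [490.3, -20.7, 37.5]
tool_rot: [[-0.562, -0.827, 0.0], [-0.827, 0.562, 0.0], [-0.0, -0.0, -1.0]]
ft_force: [0.8, -0.7, -2.2]
finger_gap: 16.0
grip_force: 30.0
```

Request:
step_arm(
  moves=[
    [[0,0,0],[0,0,0]],
    [[0,0,0],[0,0,0]],
    [[0,0,0],[0,0,0]],
  ],
)

```text
t: 10.05
position: [490.4, -20.7, 37.5]
tool_rot: [[-0.562, -0.827, -0.0], [-0.827, 0.562, -0.0], [0.0, 0.0, -1.0]]
ft_force: [-0.7, 0.4, -1.7]
finger_gap: 15.7
grip_force: 30.0
```

```bash
python3 - <<'E'
from h import *
th=np.radians(80.4);dd=np.array([np.cos(th),np.sin(th)]);n=np.array([dd[1],-dd[0]])
w=snap('wrist','w6.png'); d=snap('side','s6.png')
o=status.get_obs(); R=o['tool_rot']; print(o['position'],o['ft_force'],o['moment'])
X=o['position']+1.8*R[:,0]; zt=X[2]+25; print('kin',X[:2]@n,X[:2]@dd)
for nm,q,r in(('w',w,red(w,(290,225,350,290))),('s',d,red(d,(285,180,325,235)))):
    b=ray(q,*r,zt)[:2]; print(nm,r,'dot n',b@n,'d',b@dd)
im=np.zeros((480,800,3),np.uint8)
im[:,:400]=cv2.resize(w['image'][170:290,270:370],(400,480),interpolation=cv2.INTER_CUBIC)
im[:,400:]=cv2.resize(d['image'][180:252,275:335],(400,480),interpolation=cv2.INTER_CUBIC)
cv2.imwrite('pics/crop7.png',im[:,:,::-1])
E
```

```text
[490.37964098 -20.67453254  37.48783532] [-0.48187144 -0.28827099 -1.57230802] [0.0776652  0.06066393 0.02385967]
kin 486.21016809352767 59.758721051780576
w [316.28801998 257.43971563] dot n 485.6646478729061 d 59.330148205692744
s [304.09289617 211.4007286 ] dot n 488.5620654803611 d 60.38705318676279
```

No vertical force at head height 5.8, so the head is in the slot. Sliding toward the fork with a small centring shift.

Request:
step_arm(
  moves=[
    [[0.0011,-0.0002,0],[0,0,0]],
    [[0.0007,0.0039,0],[0,0,0]],
    [[0.0007,0.0039,0],[0,0,0]],
    [[0.0005,0.003,0],[0,0,0]],
    [[0.0005,0.003,0],[0,0,0]],
    [[0.0005,0.003,0],[0,0,0]],
    [[0.0005,0.003,0],[0,0,0]],
    [[0,0,0],[0,0,0]],
    [[0,0,0],[0,0,0]],
  ],
)

```text
t: 10.9
position: [494.9, -0.9, 37.4]
tool_rot: [[-0.562, -0.827, -0.0], [-0.827, 0.562, -0.0], [0.0, -0.0, -1.0]]
ft_force: [0.6, -0.4, -3.0]
finger_gap: 15.6
grip_force: 30.0
```

Request:
step_arm(
  moves=[
    [[0.0005,0.003,0],[0,0,0]],
    [[0.0005,0.003,0],[0,0,0]],
    [[0.0005,0.003,0],[0,0,0]],
    [[0,0,0],[0,0,0]],
    [[0,0,0],[0,0,0]],
  ],
)

```text
t: 11.32
position: [496.2, 8.3, 37.4]
tool_rot: [[-0.562, -0.827, -0.0], [-0.827, 0.562, 0.0], [-0.0, 0.001, -1.0]]
ft_force: [-0.3, -0.1, -2.1]
finger_gap: 15.7
grip_force: 30.0
```

Request:
step_arm(
  moves=[
    [[0.0005,0.003,0],[0,0,0]],
    [[0.0005,0.003,0],[0,0,0]],
    [[0.0005,0.003,0],[0,0,0]],
    [[0.0005,0.003,0],[0,0,0]],
    [[0.0005,0.003,0],[0,0,0]],
    [[0.0005,0.003,0],[0,0,0]],
    [[0.0005,0.003,0],[0,0,0]],
    [[0.0005,0.003,0],[0,0,0]],
    [[0,0,0],[0,0,0]],
    [[0,0,0],[0,0,0]],
    [[0,0,0],[0,0,0]],
  ],
)

```text
t: 12.23
position: [500.3, 31.9, 37.4]
tool_rot: [[-0.562, -0.827, -0.0], [-0.827, 0.562, -0.0], [0.0, -0.0, -1.0]]
ft_force: [-0.1, -0.3, -1.2]
finger_gap: 15.7
grip_force: 30.0
```

Request:
step_arm(
  moves=[
    [[0.0005,0.003,0],[0,0,0]],
    [[0,0,0],[0,0,0]],
    [[0,0,0],[0,0,0]],
  ],
)

```text
t: 12.48
position: [500.9, 34.9, 37.4]
tool_rot: [[-0.562, -0.827, 0.0], [-0.827, 0.562, -0.0], [0.0, -0.0, -1.0]]
ft_force: [0.3, -0.1, -1.2]
finger_gap: 15.6
grip_force: 30.0
```

Request:
step_arm(
  moves=[
    [[0.0003,0.002,0],[0,0,0]],
    [[0,0,0],[0,0,0]],
    [[0,0,0],[0,0,0]],
  ],
)

```text
t: 12.73
position: [501.2, 37.0, 37.5]
tool_rot: [[-0.562, -0.827, 0.0], [-0.827, 0.562, -0.0], [-0.0, -0.0, -1.0]]
ft_force: [0.3, -0.1, -2.0]
finger_gap: 15.9
grip_force: 30.0
```

Request:
step_arm(
  moves=[
    [[0.0002,0.001,0],[0,0,0]],
    [[0.0002,0.001,0],[0,0,0]],
    [[0,0,0],[0,0,0]],
    [[0,0,0],[0,0,0]],
  ],
)

```text
t: 13.07
position: [501.6, 39.0, 37.5]
tool_rot: [[-0.562, -0.827, 0.0], [-0.827, 0.562, -0.0], [0.0, -0.0, -1.0]]
ft_force: [-0.1, -0.9, -1.2]
finger_gap: 15.4
grip_force: 30.0
```

Request:
step_arm(
  moves=[
    [[0.0002,0.001,0],[0,0,0]],
    [[0,0,0],[0,0,0]],
    [[0,0,0],[0,0,0]],
  ],
)

```text
t: 13.32
position: [501.7, 40.0, 37.4]
tool_rot: [[-0.562, -0.827, -0.0], [-0.827, 0.562, -0.0], [0.0, -0.0, -1.0]]
ft_force: [-0.4, -0.0, -3.1]
finger_gap: 15.8
grip_force: 30.0
```

Request:
step_arm(
  moves=[
    [[0.0002,0.001,0],[0,0,0]],
    [[0,0,0],[0,0,0]],
    [[0,0,0],[0,0,0]],
  ],
)

```text
t: 13.57
position: [502.0, 41.0, 37.4]
tool_rot: [[-0.562, -0.827, 0.0], [-0.827, 0.562, 0.0], [-0.0, -0.0, -1.0]]
ft_force: [-0.1, 0.2, -0.8]
finger_gap: 16.0
grip_force: 30.0
```

Request:
step_arm(
  moves=[
    [[0.0002,0.001,0],[0,0,0]],
    [[0,0,0],[0,0,0]],
    [[0,0,0],[0,0,0]],
  ],
)

```text
t: 13.82
position: [502.1, 41.7, 37.4]
tool_rot: [[-0.562, -0.827, -0.0], [-0.827, 0.562, -0.001], [0.0, -0.0, -1.0]]
ft_force: [-0.3, -1.3, -2.2]
finger_gap: 15.8
grip_force: 30.0
```

Request:
step_arm(
  moves=[
    [[0.0002,0.001,0],[0,0,0]],
    [[0,0,0],[0,0,0]],
    [[0,0,0],[0,0,0]],
  ],
)

```text
t: 14.07
position: [502.2, 42.1, 37.4]
tool_rot: [[-0.562, -0.827, -0.001], [-0.827, 0.562, -0.002], [0.002, -0.0, -1.0]]
ft_force: [-1.0, -5.9, -1.1]
finger_gap: 16.0
grip_force: 30.0
```

```bash
python3 - <<'E'
from h import *
t=snap('top','t7.png'); d=snap('side','s7.png'); w=snap('wrist','w7.png'); o=status.get_obs(); print(o['position'],o['ft_force'])
t0,s0=load('top0.png'),load('side0.png')
g=lambda q:cv2.cvtColor(q['image'],cv2.COLOR_RGB2GRAY)
# fence patch shift (mean abs diff in subpixel via matchTemplate upsampled)
for nm,a,b,(u0,v0,u1,v1) in(('side fence',s0,d,(318,172,352,196)),('top fence',t0,t,(266,172,288,205)),('side board',s0,d,(340,205,368,246)),('top board',t0,t,(300,175,350,205))):
    A=cv2.resize(g(a)[v0:v1,u0:u1],None,fx=8,fy=8,interpolation=cv2.INTER_CUBIC)
    B=cv2.resize(g(b)[v0-6:v1+6,u0-6:u1+6],None,fx=8,fy=8,interpolation=cv2.INTER_CUBIC)
    r=cv2.matchTemplate(B,A,cv2.TM_CCOEFF_NORMED); _,m,_,l=cv2.minMaxLoc(r); print(nm,(np.array(l)/8-6),m)
im=np.zeros((480,800,3),np.uint8)
im[:,:400]=cv2.resize(w['image'][170:290,270:370],(400,480),interpolation=cv2.INTER_CUBIC)
im[:,400:]=cv2.resize(d['image'][160:232,275:335],(400,480),interpolation=cv2.INTER_CUBIC)
cv2.imwrite('pics/crop7.png',im[:,:,::-1])
E
```

```text
[502.15392783  42.34397097  37.40088964] [-0.87404013 -4.4036323  -1.5670854 ]
side fence [0.    0.125] 0.9456609487533569
top fence [ 0.    -0.125] 0.9241315722465515
side board [0. 0.] 0.9996116161346436
top board [-5.   -1.25] 0.8131629824638367
```

Seat felt at 4–6 N, and the stop has not shifted in the images. Backing off 1.5 mm, then turning clockwise about the bolt axis.

Request:
step_arm(
  moves=[
    [[-0.00025,-0.0015,0],[0,0,0]],
    [[0,0,0],[0,0,0]],
    [[0,0,0],[0,0,0]],
    [[0.00012,-0.00018,0],[0,0,-7]],
    [[0.00012,-0.00018,0],[0,0,-7]],
    [[0.00012,-0.00018,0],[0,0,-7]],
    [[0.00012,-0.00018,0],[0,0,-7]],
    [[0.00012,-0.00018,0],[0,0,-7]],
    [[0.00012,-0.00018,0],[0,0,-7]],
    [[0,0,0],[0,0,0]],
  ],
)

```text
t: 15.05
position: [503.0, 40.8, 37.5]
tool_rot: [[-0.972, -0.236, 0.0], [-0.236, 0.972, 0.001], [-0.001, 0.001, -1.0]]
ft_force: [0.6, -0.3, -2.4]
finger_gap: 15.7
grip_force: 30.0
```

```bash
cat > q.py <<'E'
from h import *
o=status.get_obs(); R=o['tool_rot']; print(o['t'],o['position'].round(2) if hasattr(o['position'],'round') else o['position'],'yaw',np.degrees(np.arctan2(R[1,1],R[0,1])).round(2),'F',np.round(o['ft_force'],2),'M',np.round(o['moment'],3),'q6',round(float(o['joint_positions'][5]),3))
E
python3 q.py
```

```text
15.05 [503.    40.76  37.46] yaw 103.66 F [ 0.57 -0.33 -2.43] M [-0.155  0.001  0.008] q6 -1.901
```

Request:
step_arm(
  moves=[
    [[-4e-05,-0.00021,0],[0,0,-7]],
    [[-4e-05,-0.00021,0],[0,0,-7]],
    [[-4e-05,-0.00021,0],[0,0,-7]],
    [[-4e-05,-0.00021,0],[0,0,-7]],
    [[-4e-05,-0.00021,0],[0,0,-7]],
    [[-4e-05,-0.00021,0],[0,0,-7]],
    [[0,0,0],[0,0,0]],
    [[0,0,0],[0,0,0]],
  ],
)

```text
t: 15.72
position: [503.0, 39.2, 37.6]
tool_rot: [[-0.883, 0.468, 0.001], [0.468, 0.883, 0.0], [-0.001, 0.001, -1.0]]
ft_force: [1.0, -2.1, -2.7]
finger_gap: 15.6
grip_force: 30.0
```

```bash
python3 q.py
```

```text
15.7167 [502.96  39.21  37.58] yaw 62.06 F [ 1.01 -2.13 -2.71] M [-0.314 -0.123 -0.065] q6 -1.177
```

Request:
step_arm(
  moves=[
    [[0,0,0],[0,0,-4]],
    [[0,0,0],[0,0,-4]],
    [[0,0,0],[0,0,0]],
    [[0,0,0],[0,0,0]],
    [[0,0,0],[0,0,0]],
  ],
)

```text
t: 16.13
position: [503.1, 39.0, 37.6]
tool_rot: [[-0.809, 0.588, 0.001], [0.588, 0.809, -0.0], [-0.001, 0.0, -1.0]]
ft_force: [1.7, -1.8, -2.6]
finger_gap: 15.8
grip_force: 30.0
```

```bash
python3 q.py
```

```text
16.1333 [503.13  38.97  37.63] yaw 53.96 F [ 1.7  -1.83 -2.58] M [-0.5   -0.273  0.023] q6 -1.036
```

Request:
step_arm(
  moves=[
    [[0.0001,-0.0004,0],[0,0,-6]],
    [[-0.0002,-0.0001,-0.0002],[0,0,-7]],
    [[-0.0002,-0.0001,-0.0003],[0,0,-7]],
    [[-0.0002,-0.0001,-0.0003],[0,0,-7]],
    [[-0.0002,-0.0001,-0.0003],[0,0,-7]],
    [[-0.0002,-0.0001,-0.0003],[0,0,-7]],
    [[0,0,0],[0,0,0]],
    [[0,0,0],[0,0,0]],
    [[0,0,0],[0,0,0]],
  ],
)

```text
t: 16.88
position: [502.3, 38.0, 36.2]
tool_rot: [[-0.224, 0.974, 0.001], [0.974, 0.224, -0.0], [-0.001, 0.001, -1.0]]
ft_force: [2.4, -3.0, -2.5]
finger_gap: 15.9
grip_force: 30.0
```

```bash
python3 q.py
```

```text
16.8833 [502.32  38.04  36.22] yaw 12.97 F [ 2.38 -2.97 -2.49] M [-0.62  -0.522 -0.028] q6 -0.323
```

Request:
step_arm(
  moves=[
    [[0.0004,-0.0005,0],[0,0,0]],
    [[-0.0002,0,-0.0003],[0,0,-7]],
    [[-0.0002,0,-0.0003],[0,0,-7]],
    [[-0.0002,0,-0.0003],[0,0,-7]],
    [[-0.0002,0,-0.0003],[0,0,-7]],
    [[0,0,0],[0,0,0]],
    [[0,0,0],[0,0,0]],
  ],
)

```text
t: 17.47
position: [501.4, 37.9, 35.0]
tool_rot: [[0.259, 0.966, 0.0], [0.966, -0.259, 0.001], [0.001, 0.0, -1.0]]
ft_force: [1.7, -0.9, -0.5]
finger_gap: 15.8
grip_force: 30.0
```

```bash
python3 q.py
```

```text
17.4667 [501.38  37.93  35.01] yaw -15.0 F [ 1.74 -0.89 -0.5 ] M [-0.339 -0.219 -0.04 ] q6 0.164
```

Request:
step_arm(
  moves=[
    [[0,0,-0.0003],[0,0,-7]],
    [[-0.0002,0.0001,-0.0003],[0,0,-7]],
    [[-0.0002,0.0001,0],[0,0,-7]],
    [[0,0,0],[0,0,0]],
    [[0,0,0],[0,0,0]],
  ],
)

```text
t: 17.88
position: [500.8, 38.2, 35.0]
tool_rot: [[0.587, 0.81, -0.0], [0.81, -0.587, 0.001], [0.0, -0.001, -1.0]]
ft_force: [-2.2, -1.7, 6.2]
finger_gap: 15.8
grip_force: 30.0
```

```bash
python3 q.py
```

```text
17.8833 [500.8   38.19  34.98] yaw -35.93 F [-2.2  -1.72  6.16] M [-0.152  0.418 -0.102] q6 0.53
```

Request:
step_arm(
  moves=[
    [[0.0002,0.0001,0.0006],[0,0,-6]],
    [[-0.0001,0.0001,0],[0,0,-6]],
    [[-0.0001,0.0002,0],[0,0,-6]],
    [[0,0,0],[0,0,0]],
    [[0,0,0],[0,0,0]],
  ],
)

```text
t: 18.3
position: [500.3, 38.7, 35.0]
tool_rot: [[0.808, 0.589, -0.001], [0.589, -0.808, 0.001], [-0.001, -0.001, -1.0]]
ft_force: [-2.3, 0.9, 4.1]
finger_gap: 15.7
grip_force: 30.0
```

```bash
python3 q.py
```

```text
18.3 [500.3   38.67  34.95] yaw -53.92 F [-2.27  0.88  4.12] M [-0.045  0.532 -0.134] q6 0.845
```

Request:
step_arm(
  moves=[
    [[0,0.0001,0.0002],[0,0,-6]],
    [[0,0.0002,0],[0,0,-6]],
    [[0,0,0],[0,0,0]],
    [[0,0,0],[0,0,0]],
    [[0,0,0],[0,0,0]],
  ],
)

```text
t: 18.72
position: [500.1, 39.0, 34.9]
tool_rot: [[0.914, 0.407, -0.002], [0.407, -0.914, 0.001], [-0.001, -0.001, -1.0]]
ft_force: [-2.1, 1.7, 5.1]
finger_gap: 15.9
grip_force: 30.0
```

```bash
python3 q.py
```

```text
18.7167 [500.12  38.99  34.93] yaw -66.01 F [-2.14  1.66  5.09] M [0.309 0.793 0.001] q6 1.056
```

```bash
cat > q.py <<'E'
from h import *
L=[]
for i in range(5):
    o=status.get_obs(); L.append(np.r_[o['ft_force'],o['moment'],o['joint_torque'][5]])
    if i<4: snapshot('top')
R=o['tool_rot']; print(round(o['t'],2),np.round(o['position'],2),'yaw',np.degrees(np.arctan2(R[1,1],R[0,1])).round(2),'FM',np.mean(L,0).round(3),'Mz sd',np.std(L,0)[5:].round(3),'q6',round(float(o['joint_positions'][5]),3))
E
python3 q.py
```

```text
18.92 [500.12  39.    34.93] yaw -66.08 FM [-3.431  1.587  5.135  0.31   0.826  0.028  0.014] Mz sd [0.032 0.022] q6 1.058
```

Request:
step_arm(
  moves=[
    [[0.0002,0,0.0003],[0,0,-6]],
    [[0,0.0001,0],[0,0,-6]],
    [[0,0,0],[0,0,0]],
    [[0,0,0],[0,0,0]],
  ],
)

```text
t: 19.25
position: [500.1, 39.3, 34.9]
tool_rot: [[0.978, 0.208, -0.002], [0.208, -0.978, 0.001], [-0.002, -0.002, -1.0]]
ft_force: [-4.1, 2.1, 2.9]
finger_gap: 16.0
grip_force: 30.0
```

```bash
python3 q.py
```

```text
19.45 [500.    39.36  34.91] yaw -78.05 FM [-4.116  2.944  3.826  0.727  0.959  0.08   0.095] Mz sd [0.028 0.03 ] q6 1.267
```

Request:
step_arm(
  moves=[
    [[-0.0006,0.0005,0.0002],[0,0,-5]],
    [[0,0.0003,0],[0,0,-5]],
    [[0,0,0],[0,0,0]],
    [[0,0,0],[0,0,0]],
  ],
)

```text
t: 19.78
position: [499.9, 39.8, 34.9]
tool_rot: [[0.999, 0.035, -0.001], [0.035, -0.999, 0.001], [-0.001, -0.001, -1.0]]
ft_force: [-1.7, 1.6, -1.6]
finger_gap: 15.9
grip_force: 30.0
```

```bash
python3 q.py
```

```text
19.98 [499.91  39.72  34.93] yaw -88.13 FM [-2.059  2.463 -2.352  0.654  0.532  0.257  0.267] Mz sd [0.033 0.017] q6 1.444
```

Torque is 0.26 N·m, so it is tight and I stop turning. Releasing.

Request:
step_arm(
  jaw=0.35,
  moves=[
    [[0,0,0],[0,0,0]],
    [[0,0,0],[0,0,0]],
    [[0,0,0],[0,0,0]],
    [[0,0,0],[0,0,0]],
    [[0,0,0],[0,0,0]],
    [[0,0,0],[0,0,0]],
  ],
)

```text
t: 20.48
position: [501.0, 39.2, 35.8]
tool_rot: [[1.0, 0.031, 0.001], [0.031, -1.0, -0.0], [0.001, 0.0, -1.0]]
ft_force: [-0.6, -0.3, -0.3]
finger_gap: 33.0
grip_force: 0.0
```

```bash
python3 q.py; python3 - <<'E'
from h import *
w=snap('wrist','w9.png'); print(red(w,(270,200,370,300)))
E
```

```text
20.68 [500.58  39.41  35.6 ] yaw -88.23 FM [ 0.013 -0.206  0.006  0.012  0.157 -0.015 -0.   ] Mz sd [0.017 0.   ] q6 1.446
[315.61539149 258.06095817]
```

Request:
step_arm(
  jaw=0.6,
  moves=[
    [[0,0,0],[0,0,0]],
    [[0,0,0],[0,0,0]],
    [[0,0,0.01],[0,0,0]],
    [[0,0,0.02],[0,0,0]],
    [[0,0,0.03],[0,0,0]],
    [[0,0,0.03],[0,0,0]],
    [[0,0,0.03],[0,0,0]],
    [[0,0,0.03],[0,0,0]],
    [[0,0.02,0.02],[0,0,0]],
    [[0,0.02,0],[0,0,0]],
    [[0,0,0],[0,0,0]],
    [[0,0,0],[0,0,0]],
  ],
)

```text
t: 21.73
position: [500.4, 79.8, 206.3]
tool_rot: [[0.999, 0.033, 0.001], [0.033, -0.999, -0.001], [0.001, 0.001, -1.0]]
ft_force: [-0.6, -0.2, -0.3]
finger_gap: 56.6
grip_force: 0.0
```

```bash
python3 - <<'E'
from h import *
w=snap('wrist','w10.png'); d=snap('side','s10.png'); o=status.get_obs(); print(o['t'],o['position'])
p=proj(w,(500,38,30)); q=proj(d,(500,38,40)); print(p,q)
f=lambda s,p,k:cv2.resize(s['image'][max(0,int(p[1])-k):max(0,int(p[1])-k)+2*k,int(p[0])-k:int(p[0])+k],(400,400),interpolation=cv2.INTER_CUBIC)
cv2.imwrite('pics/crop8.png',np.hstack([f(w,p,75),f(d,q,35)])[:,:,::-1])
s0=load('side0.png'); g=lambda q:cv2.cvtColor(q['image'],cv2.COLOR_RGB2GRAY)
u0,v0,u1,v1=318,172,352,196
A=cv2.resize(g(s0)[v0:v1,u0:u1],None,fx=8,fy=8,interpolation=cv2.INTER_CUBIC);B=cv2.resize(g(d)[v0-6:v1+6,u0-6:u1+6],None,fx=8,fy=8,interpolation=cv2.INTER_CUBIC)
_,m,_,l=cv2.minMaxLoc(cv2.matchTemplate(B,A,cv2.TM_CCOEFF_NORMED)); print(np.array(l)/8-6,m)
E
```

```text
21.8333 [499.75411309  78.99537116 204.92770849]
[352.03636553 181.41230404] [302.04072151 203.56431796]
[0. 0.] 0.9996312260627747
```

View pics/crop8.png

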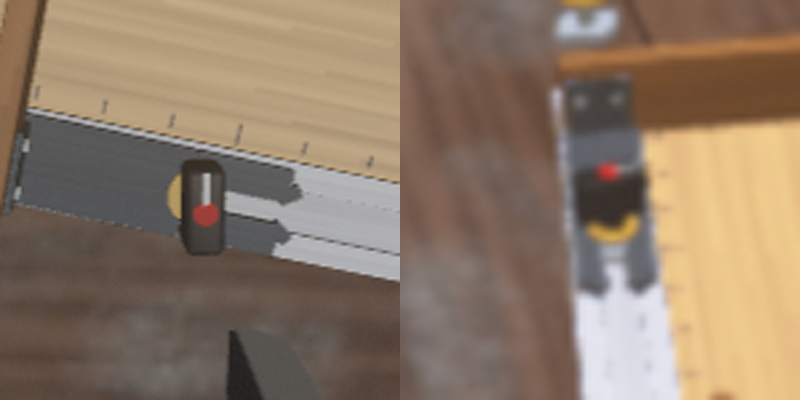

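The bolt is upright in the fork with its flange on the foot (wrist crop (205,205)), and the stop has not moved (0 px shift). Handing in.

```bash
python3 -c "
from plant import bot; print(bot.close_job())"
```

```text
the job is handed in; nothing more can be done
None
```

I handed the job in: the T-bolt is home in the fork, turned square and clamped at about 0.26 N·m (a little over the 0.2 target, below 0.4), the gripper is clear and the stop shows no shift. I inferred the clamp force and the hidden head's angle from the torque and the turn; I did not measure them directly.

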